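Reset the portion scale with the reset pin

TASK

The portion scale on the prep table has to be reset: slide the shutter on its sloped console fully open, take the reset pin from its wooden stand, push its tip straight into the uncovered well and press the sunken red key well down with it, gently, keeping it down for a good second. Then hang the pin back in its stand, upright and resting on its collar, and slide the shutter fully closed. Do not move or tip the other things on the table.

Things in the scene. Friction and masses are not known exactly. Their poses are not given: they have to be found in the camera images.
- scale: White portion scale, fixed, 290 mm deep (x) by 260 mm wide (y): a body with a steel platter (top 66 mm over the table, a steel bowl on it) and, on its robot side, a sloped grey console. Origin: on the table under the centre of the platter; x points away from the console, y left as seen from the console, z up.
- console: Grey console face of the scale, 100 mm up the slope by 260 mm wide, leaning 22 degrees towards the robot side of the scale. Origin: centre of the face, on its surface, 45 mm over the table. x points up the slope, y along the console's width, z straight out of the face.
- well_mouth (a point): Centre of the round well's mouth, on the console face, 20 mm to -y of its origin (axes as console). The well is 14 mm wide (2 mm chamfer), straight along z. The red key in it, 12 mm wide, sits 6 to 16 mm below the face (differs from start to start, not measured) and goes 7 mm further down when pressed. Hidden while the shutter is closed.
- shutter (a joint): Position of the black sliding shutter (34 x 36 mm plate, 4 mm high over the face): 0 = fully closed over the well, 0.040 m = fully open, slid along the console's +y. It starts within 6 mm of closed. It stays where it is left; moving it takes about 2 N.
- shutter_grip (a point): Centre of the top of the orange grip fin on the shutter, 26 mm out of the console face (axes as console). The fin is 12 mm thick along y (the sliding direction), 22 mm along x and 22 mm high.
- reset_key (a joint): How far the red key is pressed: 0 = up, 0.007 m = fully down. A spring holds it up: it begins to move at about 1.5 N and is fully down at 7 N.
- stand: Brown wooden block 60 x 60 x 100 mm high, fixed, with an upright 18 mm hole (2 mm chamfer, 98 mm deep) in the centre of its top. Origin: centre of its underside, on the table; z up.
- pin: Reset pin, 150 mm long, 60 g, loose. Origin: the end of its round tip; z runs from tip to handle. Steel shaft 7 mm thick (0 to 92 mm), steel collar 28 mm wide (92 to 98 mm), blue square handle 16 x 16 mm, sides along x and y (98 to 150 mm). It starts hanging upright in the stand, collar on the stand's top, tip 8 mm over the table.
- pin_grip (a point): Centre of the pin's blue handle where it is well gripped, 128 mm from the tip on the pin's axis (axes as pin).
- bowl: Steel bowl, 110 mm wide, 45 mm high, on the platter. Leave alone. Origin: underside.
- shaker: Lidded jar with yellow band and black cap, 64 mm wide, 110 mm high. Leave alone. Origin: underside.
- jar_a: Clear jar with steel cap, 68 mm wide, 85 mm high. Leave alone. Origin: underside.
- jar_b: Amber jar with white cap, 68 mm wide, 85 mm high. Leave alone. Origin: underside.
- can: Can with red label, 76 mm wide, 110 mm high. Leave alone. Origin: underside.
- ramekin: White ramekin, 80 mm wide, 45 mm high. Leave alone. Origin: underside.
- spatula: Spatula lying on the table on the robot's left. Leave alone.
Not all that is in view belongs to the job. Of the things that look like the pin, the smallest one is meant.

How it is judged:
By the outcome, as a careful person would: the job done as asked, in the order asked, and still so for the second after the job is handed in, with the robot touching nothing.
It also fails if it takes over 72 s, if anything falls off the work surface, if the arm or the gripper's body presses on something with over 40 N, if the wrist force passes 120 N, or if a joint passes its speed limit or range.

ROBOT

A 6-joint arm with a two-finger parallel gripper is mounted at the origin on the work surface. World frame = base frame: x ahead of the robot, y to its left, z up, the work surface at z = 0. Lengths are in m, angles in rad, forces in N, time in s.
With the tool pointing down it reaches from about 0.25 to 0.775 m from the base axis. Payload 4 kg.
Tool frame: the origin (TCP) lies between the finger pads; the fingertips stand 11 mm ahead of it and the grasp point (between the pads) lies 8 mm behind it (robot.tip_extent is the z of the fingertips in the tool frame, in m); z points along the fingers, y is the line along which they close (so a half turn about z gives the same grasp; the last joint's range is limited). The gripper opens to 94 mm and grips with 3 to 60 N. Pads are 16 mm wide; open, the fingers measure 119 mm over their backs; the gripper's body (75 mm by 177 mm) begins 78 mm behind the grasp point.
Start: joints at [1.233, 0.087, 1.371, -0, 1.684, -0.103], TCP at [0.128, 0.535, 0.217] pointing down, gripper open.
Joint ranges: [-3.1, 3.1], [-0.76, 2.03], [0.27, 2.55], [-1.08, 4.22], [0.17, 2.65], [-2.57, 2.57]. Speed limits (rad/s): [2.79, 2.79, 3.14, 3.14, 3.14, 3.14].

INTERFACE

Orientations are given as [roll, pitch, yaw] about the fixed x, y, z axes, in that order (R = Rz(yaw) Ry(pitch) Rx(roll)).
In Python, from bench import robot, imaging gives the robot as it stands.
- The arm moves only by the shell command python3 -m pendant 'ROWS'. ROWS is JSON, a list of rows, each a list of 7 numbers: the shift along the world's x, y, z in cm, then the turn, a rotation vector about the world's x, y, z in degrees, then the opening, from 0 (shut) to 1 (fully open). In form: [[dx, dy, dz, ax, ay, az, jaw], ...]. A call has 1 to 8 rows; each row shifts and turns the commanded pose from where the row before left it; what a row does not reach is not made up. A row lasts 1/10 s, in which the tool goes at most 50 mm and 8.59 degrees, less where a joint would pass 70% of its speed; a pose out of reach is approached as far as the arm can. A call is refused whole if a number of a shift passes 5 or a number of a turn 8.59, either way. A call with a gripper value outside its range is refused whole. The fingers move at their own pace and stop on an object; the grip force is fixed at half the most. Time passes only in rows, so rows that do not move let the fingers close. It gives the time, the measured TCP pose, the force, the opening and the grip force at its end, in the units of the state.
- robot.get_obs(): the state, without advancing time (a new reading comes with each control period).
- imaging.snapshot(name): name is "side" or "top"; returns the picture (480x640x3 uint8, red, green, blue); there is no depth.
- imaging.camera_params(name): a dict with "camera_matrix" (3x3 intrinsics, pixels), "k1" (the pictures are not rectified: a ray, as slopes to the right and down, at radius r is drawn at 1 + k1 r^2 times it, then the intrinsics apply), "R" (3x3) and "t" (3): a world point X has camera coordinates R X + t. Camera axes: x right, y down, z forward; pixel columns grow to the right and rows downward; lengths in m; the calibration is good to about 2 mm. A picture is of the moment at which its call begins. camera_params takes no time and is no camera call.
- robot.close_job(): hands the job in; it is judged then, once.
The state is a dict: "time": time; "joint_positions": joint angles; "qvel": joint speeds; "joint_torque": joint torques, N m; "tool_pos": TCP position; "ee_rot": TCP orientation; "wrist_force": force on the tool from outside, world axes, zero at the start; "wrist_torque": the same for the moment, N m; "width": finger opening in m; "finger_force": force on a finger pad.
Only numpy, scipy, OpenCV 4.12 (cv2) and the standard library are available. Lean on these libraries where they do the work, as an engineer would, in place of code of your own. Each camera call takes 0.05 s, during which the arm holds its last target. There are 200 camera calls.

## Working session

There is one attempt and no reset: what is moved stays moved. The work goes in short steps, Python scripts to look and compute and a shell command to move; the robot and the scene stay as the last step left them, time stands still between calls to the robot, and variables do not carry over. Pictures are saved under pics/ and viewed, at most 13 in all, crops included, and the job is handed in when it is done.

```bash
ls; mkdir -p pics
python3 - <<'E'
from bench import robot, imaging
import cv2
for n in("side","top"):
    im=imaging.snapshot(n); cv2.imwrite(f"pics/{n}0.png",im[:,:,::-1])
    p=imaging.camera_params(n); print(n,p)
o=robot.get_obs();print(o,robot.tip_extent)
E
```

```text
pics
side {'camera_matrix': array([[549.53484382,   0.        , 325.03573818],
       [  0.        , 549.53484382, 235.02523858],
       [  0.        ,   0.        ,   1.        ]]), 'k1': -0.03301801826780024, 'R': array([[ 0.932795  , -0.35972952, -0.02209434],
       [-0.23908892, -0.57176623, -0.78480563],
       [ 0.26968495,  0.73734528, -0.61934802]]), 't': array([-0.45708559,  0.2090456 ,  1.2040259 ])}
top {'camera_matrix': array([[458.24733102,   0.        , 320.95921435],
       [  0.        , 458.24733102, 238.47498534],
       [  0.        ,   0.        ,   1.        ]]), 'k1': -0.07366085783028685, 'R': array([[ 1.91153109e-02, -9.99817285e-01, -2.41615285e-05],
       [-9.94874446e-01, -1.90184097e-02, -9.93133235e-02],
       [ 9.92947180e-02,  1.92244274e-03, -9.95056211e-01]]), 't': array([-0.00400751,  0.50468869,  1.28484821])}
{'time': 0.1, 'joint_positions': array([ 1.23290648e+00,  8.78720764e-02,  1.37207032e+00, -2.42592386e-05,
        1.68359961e+00, -1.03105347e-01]), 'qvel': array([-0.00156788, -0.0037404 , -0.00318827,  0.00020573,  0.000627  ,
        0.00055061]), 'joint_torque': array([ 1.10777666e-03, -3.41256952e+01, -3.03300583e+01,  7.18842633e-02,
        3.05328949e-02, -8.97791460e-05]), 'tool_pos': array([0.12780903, 0.53446652, 0.21544277]), 'ee_rot': array([-3.13965117e+00, -1.76650560e-04,  2.90680528e+00]), 'wrist_force': array([-0.10869106, -0.48145901,  0.10869034]), 'wrist_torque': array([-0.00318752, -0.01369005, -0.03661572]), 'finger_force': 0.0, 'width': 0.09428541649723758} 0.011
```

View pics/side0.png

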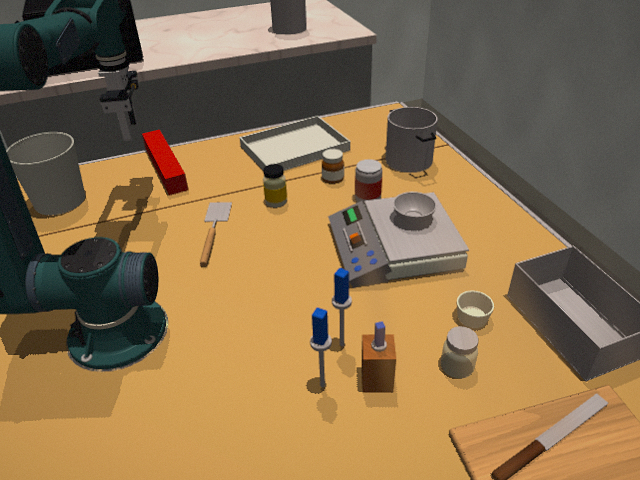

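View pics/top0.png

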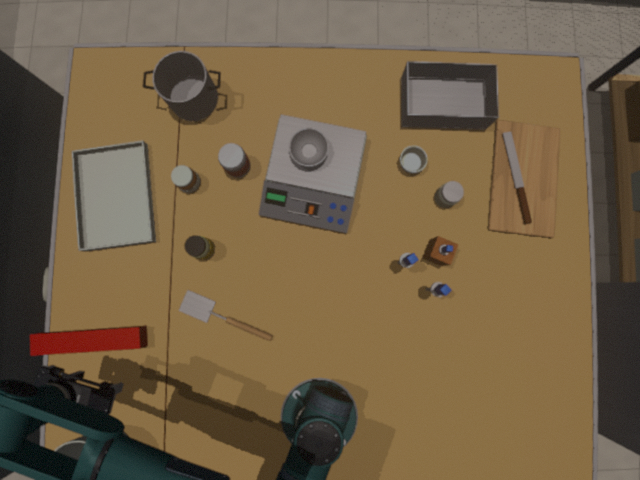

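Side view: three pin-like things: (342,290) and (320,330) are larger and stand free, and (379,340) is the smallest and hangs in the wooden stand, so it fits. Scale console is around (358,240) in side, (308,205) in top. Next is an enlarged confirmation crop.

```bash
python3 - <<'E'
import cv2,numpy as np
s=cv2.imread("pics/side0.png");t=cv2.imread("pics/top0.png")
f=lambda im,x,y,w,h:cv2.resize(im[y:y+h,x:x+w],(400,300),interpolation=cv2.INTER_CUBIC)
m=np.vstack([np.hstack([f(s,340,310,107,80),f(s,320,195,107,80)]),np.hstack([f(t,390,225,80,60),f(t,255,175,107,80)])])
cv2.imwrite("pics/m1.png",m)
E
cat > h.py <<'E'
import numpy as np, cv2
from scipy.optimize import least_squares
from scipy.spatial.transform import Rotation as Rot
from bench import robot, imaging
P={n:imaging.camera_params(n) for n in("side","top")}
def proj(n,X):
    p=P[n];D=np.array([p["k1"],0,0,0.])
    return cv2.projectPoints(np.atleast_2d(np.asarray(X,float)),cv2.Rodrigues(p["R"])[0],p["t"],p["camera_matrix"],D)[0][:,0]
def tri(s,t):
    r=least_squares(lambda X:np.r_[proj("side",X)[0]-s,proj("top",X)[0]-t],[.5,0,.1]);return r.x,np.abs(r.fun).max()
def onz(n,uv,z):
    r=least_squares(lambda q:proj(n,[*q,z])[0]-uv,[.5,0.]);return r.x
E
```

```text
(no output)
```

View pics/m1.png

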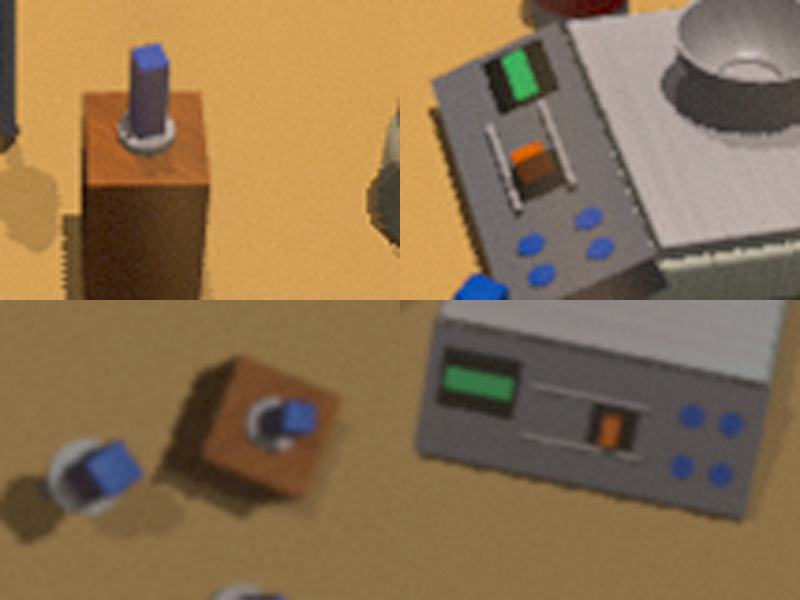

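The crop confirms it: the pin in the stand (blue handle, collar resting on the block) is the smallest. The fin is at about side (462,236) and top (311.5,209.5). Now triangulating.

Run:
```python
from h import *
k=107/400
S1=lambda a:np.array([340,310])+(np.array(a)+.5)*k-.5
S2=lambda a:np.array([320,195])+(np.array(a)+.5-[400,0])*k-.5
T3=lambda a:np.array([390,225])+(np.array(a)+.5-[0,300])*.2-.5
T4=lambda a:np.array([255,175])+(np.array(a)+.5-[400,300])*k-.5
for n,a,b in [("pintop",(150,56),(301,417)),("collar",(146,130),(268,423)),("c-y",(208,185),(338,399)),("c+x",(201,93),(240,355)),("c+y",(84,93),(202,450)),("c-x",(84,186),(298,498))]:
    print(n,*[np.round(v,4) for v in tri(S1(a),T3(b))])
L=[("cULy+",(565,25),(440,318)),("cUy-",(662,250),(772,382)),("b1",(588,217),(691,416)),("b2",(599,248),(731,425)),("b3",(531,244),(682,467)),("b4",(541,275),(719,474)),
("s1",(545,40),(445,348)),("s2",(557,92),(520,362)),("s3",(485,65),(437,402)),("s4",(498,112),(512,417)),("r1",(541,103),(533,385)),("r2",(576,187),(650,408)),("r3",(490,126),(523,434)),("r4",(519,211),(643,459)),("LL",(432,80),(418,455)),("fin",(531,153),(611,429))]
for n,a,b in L: print(n,*[np.round(v,4) for v in tri(S2(a),T4(b))])
# model fit of console: x,y,z,yaw
def Rc(y): return Rot.from_euler('z',y)*Rot.from_euler('y',-np.radians(22))
m=[("cULy+",.05,.13),("cUy-",.05,-.13),("LL",-.05,.13)]
D={n:(S2(a),T4(b)) for n,a,b in L}
def f(q):
    r=[]
    for n,u,v in m:
        X=q[:3]+Rc(q[3]).apply([u,v,0]); r+=[proj("side",X)[0]-D[n][0],proj("top",X)[0]-D[n][1]]
    X=q[:3]+Rc(q[3]).apply([-.05,-.13,0]); r.append(proj("top",X)[0]-T4((743,518)))
    return np.ravel(r)
r=least_squares(f,[.5,0,.045,-.17]);q=r.x;print("console",q,np.round(r.fun,1))
for n,a,b in L: print(n,np.round(1e3*Rc(q[3]).inv().apply(tri(S2(a),T4(b))[0]-q[:3]),1))
```

```text
pintop [ 0.4734 -0.3281  0.1544] 0.0027
collar [ 0.4747 -0.3261  0.0973] 0.0188
c-y [ 0.4893 -0.366   0.0931] 0.1884
c+x [ 0.5123 -0.312   0.094 ] 0.2247
c+y [ 0.4578 -0.29    0.0947] 0.6344
c-x [ 0.4335 -0.3433  0.0925] 0.3518
cULy+ [0.6665 0.1662 0.0572] 0.0468
cUy- [ 0.6199 -0.0849  0.0615] 0.3819
b1 [ 0.5964 -0.0253  0.0491] 0.1112
b2 [ 0.5901 -0.0556  0.0493] 0.1019
b3 [ 0.5595 -0.0194  0.0339] 0.0857
b4 [ 0.5544 -0.0476  0.0323] 0.0604
s1 [0.6468 0.1617 0.052 ] 0.8134
s2 [0.6344 0.1057 0.0484] 0.3318
s3 [0.6056 0.1689 0.0371] 0.0514
s4 [0.593  0.1115 0.0392] 0.5141
r1 [0.6169 0.0949 0.0513] 0.1109
r2 [0.6021 0.0058 0.0487] 0.1346
r3 [0.582  0.1025 0.0363] 0.0136
r4 [0.5642 0.0106 0.0369] 0.0468
LL [0.5683 0.1833 0.0243] 0.7533
fin [0.5829 0.0348 0.0618] 0.0083
console [ 0.59507462  0.04932002  0.04082666 -0.17789549] [-1.4 -1.1 -1.1  0.7 -0.2  1.3  0.5  1.3  0.4 -0.  -0.4 -2.1  1.2 -1.4]
cULy+ [ 52.1 127.7  -3.4]
cUy- [  52.5 -127.7    1.1]
b1 [ 16.6 -73.2   2.3]
b2 [  15.8 -104.2    2.8]
b3 [-23.8 -73.9   2.1]
b4 [ -24.4 -102.6    0.6]
s1 [ 32.9 119.7  -1.3]
s2 [29.5 62.4 -3.7]
s3 [-11.4 119.6   0.6]
s4 [-12.7  60.8   3.3]
r1 [16.4 48.7  4.7]
r2 [ 16.5 -41.6   1.8]
r3 [-22.4  50.    4.2]
r4 [-23.3 -43.6   5.1]
LL [-52.6 127.2   3.5]
fin [ -0.9 -16.5  22.9]
```

Run:
```python
from h import *
s=cv2.imread("pics/side0.png");t=cv2.imread("pics/top0.png")
f=lambda im,x,y,w,h:cv2.resize(im[y:y+h,x:x+w],None,fx=12,fy=12,interpolation=cv2.INTER_CUBIC)
m=np.hstack([f(s,365,318,30,36),f(t,432,236,30,36)]);cv2.imwrite("pics/m2.png",m)
for a,b in [((342,272),(410,259)),((320,313),(444,289)),((342,301),(405,260)),((320,343),(437,290)),((342,349),(397,266)),((322,388),(425,292)),((274,172),(199,245)),((369,167),(234,157)),((462,337),(452,192))]: print(a,*[np.round(v,3) for v in tri(a,b)])
```

```text
(342, 272) [ 0.444 -0.217  0.2  ] 1.247
(320, 313) [ 0.369 -0.301  0.199] 0.382
(342, 301) [ 0.444 -0.218  0.123] 0.665
(320, 343) [ 0.366 -0.302  0.124] 0.458
(342, 349) [ 0.439 -0.221 -0.016] 2.405
(322, 388) [ 0.363 -0.302 -0.01 ] 2.162
(274, 172) [0.472 0.335 0.1  ] 0.461
(369, 167) [0.717 0.248 0.106] 0.274
(462, 337) [ 0.638 -0.358  0.08 ] 0.607
```

View pics/m2.png

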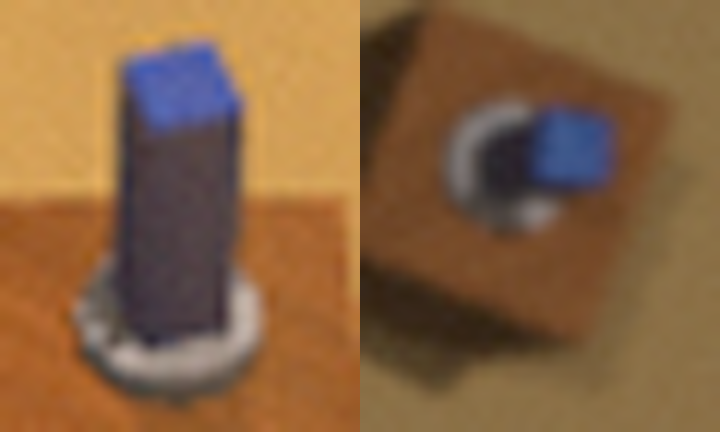

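```bash
cat >> h.py <<'E'
def Rc(y): return Rot.from_euler('z',y)*Rot.from_euler('y',-np.radians(22))
E
python3 - <<'E'
from h import *
k=107/400
S1=lambda a:np.array([340,310])+(np.array(a)+.5)*k-.5
S2=lambda a:np.array([320,195])+(np.array(a)+.5-[400,0])*k-.5
T3=lambda a:np.array([390,225])+(np.array(a)+.5-[0,300])*.2-.5
T4=lambda a:np.array([255,175])+(np.array(a)+.5-[400,300])*k-.5
sc=[onz("side",S1(a),.1) for a in [(208,185),(201,93),(84,93),(84,186)]]
tc=[onz("top",T3(a),.1) for a in [(338,399),(240,355),(202,450),(298,498)]]
print("stand side",np.mean(sc,0),"top",np.mean(tc,0))
hs=[onz("side",np.array([365,318])+(np.array(a)+.5)/12-.5,.158) for a in [(125,65),(212,42),(240,100),(150,128)]]
ht=[onz("top",np.array([432,236])+(np.array(a)+.5-[360,0])/12-.5,.158) for a in [(540,108),(612,112),(606,185),(530,183)]]
for h in(hs,ht):
    h=np.array(h);e=np.roll(h,-1,0)-h;print("handle",h.mean(0).round(4),np.degrees(np.arctan2(e[:,1],e[:,0])).round(0)%90, np.linalg.norm(e,axis=1).round(3))
L=[(.05,.13,(565,25),(440,318)),(.05,-.13,(662,250),(772,382)),(-.05,.13,(432,80),(418,455)),(-.05,-.13,None,(743,518))]
for cam in("side","top","both"):
  def f(q):
    r=[]
    for u,v,a,b in L:
        X=[q[0],q[1],.045]+Rc(q[2]).apply([u,v,0])
        if a and cam!="top": r.append(proj("side",X)[0]-S2(a))
        if cam!="side": r.append(proj("top",X)[0]-T4(b))
    return np.ravel(r)
  r=least_squares(f,[.5,0,-.17]);print(cam,r.x,np.abs(r.fun).max())
  q=r.x;F=onz({"both":"top"}.get(cam,cam),T4((611,429)) if cam!="side" else S2((531,153)),.045+.026*np.cos(np.radians(22)))
  print("fin",F,1e3*Rc(q[2]).inv().apply(np.r_[F,.045+.0241]-[q[0],q[1],.045]))
E
```

```text
stand side [ 0.47049449 -0.33257049] top [ 0.47311411 -0.32622297]
handle [ 0.4719 -0.3307] [87. 84.  0. 81.] [0.014 0.012 0.015 0.013]
handle [ 0.4736 -0.3255] [88. 85.  0. 82.] [0.016 0.016 0.016 0.016]
side [ 0.59400165  0.04489187 -0.18019175] 1.3708045229275
fin [0.57910962 0.02631754] [ -1.46961119 -20.94252285  26.58644876]
top [ 0.5933654   0.04929118 -0.17573974] 1.6058296378966475
fin [0.58172328 0.03460051] [  0.78133392 -16.49987017  25.6770079 ]
both [ 0.59405208  0.04790301 -0.17897064] 1.9851927472520856
fin [0.58172328 0.03460051] [-2.48309806e-02 -1.52847623e+01  2.60027197e+01]
```

```bash
python3 -m pendant '[[3.1,-3.57,0,0,0,3.2,0.45],[3.1,-3.57,0,-0.56,-3.09,0,0.45],[3.1,-3.57,0,-0.56,-3.09,0,0.45],[3.1,-3.57,0,-0.56,-3.09,0,0.45],[3.1,-3.57,0,-0.56,-3.09,0,0.45],[3.1,-3.57,0,-0.56,-3.09,0,0.45],[3.1,-3.57,0,-0.56,-3.09,0,0.45],[3.1,-3.57,0,-0.56,-3.09,0,0.45]]' && python3 -m pendant '[[3.1,-3.57,-1,0,0,0,0.45],[3.1,-3.57,-1.5,0,0,0,0.45],[3.1,-3.57,-2,0,0,0,0.45],[3.1,-3.57,-2,0,0,0,0.45],[3.1,-3.57,-2,0,0,0,0.45],[3.1,-3.57,-1.5,0,0,0,0.45],[0,0,0,0,0,0,0.45],[0,0,0,0,0,0,0.45]]'
python3 - <<'E'
from h import *
a={n:imaging.snapshot(n)[:,:,::-1] for n in("side","top")}
for n in a: cv2.imwrite(f"pics/{n}1.png",a[n])
o=robot.get_obs(); R=Rot.from_euler('xyz',o["ee_rot"]); print(o["tool_pos"],R.as_matrix().round(3).tolist(),o["wrist_force"])
T=o["tool_pos"]+R.apply([0,0,.011]);c={}
for n in a:
    u=proj(n,T)[0];x,y=(u-[25,17]).astype(int);print(n,u,x,y)
    c[n]=cv2.resize(a[n][y-10:y+40,x-10:x+57],(400,300),interpolation=cv2.INTER_CUBIC)
cv2.imwrite("pics/m3.png",np.vstack([c["side"],c["top"]]))
E
```

```text
time: 0.9
tool_pos: [0.3766, 0.2478, 0.2162]
ee_rot: [-3.141, 0.386, 2.964]
wrist_force: [0.5, -0.9, -0.8]
width: 0.0425
finger_force: 0.0
time: 1.7
tool_pos: [0.5589, 0.037, 0.1166]
ee_rot: [-3.141, 0.38, 2.96]
wrist_force: [0.8, -0.3, 0.5]
width: 0.0423
finger_force: 0.0
[0.55913537 0.03875826 0.11833789] [[-0.913, 0.177, 0.368], [0.164, 0.984, -0.066], [-0.374, 0.0, -0.927]] [ 0.99606732 -0.72243372  0.18487874]
side [346.80852971 221.58221639] 321 204
top [309.34301114 213.55765147] 284 196
```

View pics/m3.png

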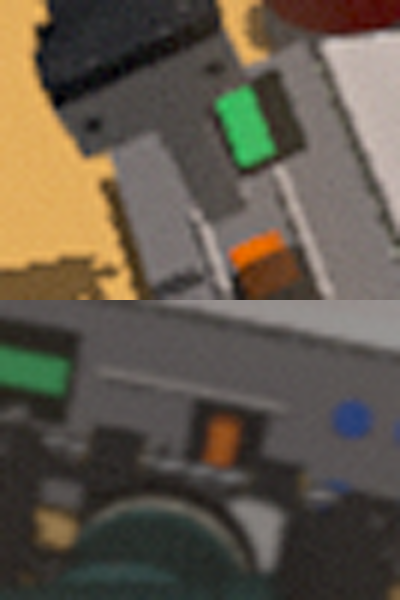

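Run:
```python
from h import *
T=[];
for i in range(4):
    o=robot.get_obs(); T.append(np.r_[o["tool_pos"],o["time"]])
print(np.array(T))
R=Rot.from_matrix([[-0.913,.177,.368],[.164,.984,-.066],[-.374,0,-.927]])
p=np.array([.5590,.0380,.1175]) 
for y in(-.034,-.0215,.0215,.034):
  for x in(-.008,.008):
    print(y,x,[((proj(n,p+R.apply([x,y,.011]))[0]-b)*5.97).round(0) for n,b in(("side",[311,194]),("top",[274,186]))])
```

```text
[[0.55913537 0.03875826 0.11833789 1.8       ]
 [0.55913537 0.03875826 0.11833789 1.8       ]
 [0.55913537 0.03875826 0.11833789 1.8       ]
 [0.55913537 0.03875826 0.11833789 1.8       ]]
-0.034 -0.008 [array([252., 210.]), array([290., 163.])]
-0.034 0.008 [array([215., 227.]), array([283., 197.])]
-0.0215 -0.008 [array([244., 191.]), array([263., 157.])]
-0.0215 0.008 [array([208., 208.]), array([256., 191.])]
0.0215 -0.008 [array([220., 128.]), array([169., 139.])]
0.0215 0.008 [array([185., 145.]), array([163., 173.])]
0.034 -0.008 [array([214., 110.]), array([142., 134.])]
0.034 0.008 [array([178., 127.]), array([136., 168.])]
```

The crop shows the fingers straddling short of the fin, with the fin top at top-view (311,209.5), as before. The fingertip projection agrees within about 1 px. Descending onto the fin.

```bash
python3 -m pendant '[[0.4,-0.6,-1.3,0,0,0,0.45],[0.65,-0.07,-1.4,0,0,0,0.45],[0.65,-0.07,-1.4,0,0,0,0.45],[0.6,-0.06,-1.2,0,0,0,0.45],[0,0,0,0,0,0,0.45],[0,0,0,0,0,0,0.45]]'; python3 -m pendant '[[0,0,0,0,0,0,0.1],[0,0,0,0,0,0,0.0],[0,0,0,0,0,0,0.0],[0,0,0,0,0,0,0.0],[0,0,0,0,0,0,0.0]]'
```

```text
time: 2.4
tool_pos: [0.5823, 0.0304, 0.0648]
ee_rot: [-3.141, 0.383, 2.964]
wrist_force: [-0.4, 0.1, -0.0]
width: 0.0421
finger_force: 0.0
time: 2.9
tool_pos: [0.583, 0.0311, 0.0658]
ee_rot: [3.138, 0.385, 2.962]
wrist_force: [0.4, 4.8, 2.7]
width: 0.0115
finger_force: 30.0
```

```bash
python3 -m pendant '[[0.09,0.49,0,0,0,0,0],[0.16,0.885,0,0,0,0,0],[0.16,0.885,0,0,0,0,0],[0.12,0.69,0,0,0,0,0],[0.0,0.0,0,0,0,0,0],[0,0,0,0,0,0,0]]'; python3 -m pendant '[[0.03,0.15,0,0,0,0,0],[0.03,0.15,0,0,0,0,0],[0.03,0.15,0,0,0,0,0],[0,0,0,0,0,0,0],[0,0,0,0,0,0,0]]'
```

```text
time: 3.5
tool_pos: [0.5886, 0.0606, 0.0658]
ee_rot: [3.14, 0.385, 2.963]
wrist_force: [-1.4, 1.3, 4.3]
width: 0.0115
finger_force: 30.0
time: 4.0
tool_pos: [0.5892, 0.0639, 0.0658]
ee_rot: [3.142, 0.385, 2.963]
wrist_force: [-2.3, -0.8, 5.9]
width: 0.0115
finger_force: 30.0
```

```bash
python3 -m pendant '[[0.03,0.15,0,0,0,0,0],[0.03,0.15,0,0,0,0,0],[0,0,0,0,0,0,0],[0,0,0,0,0,0,0]]'; python3 -m pendant '[[0.03,0.15,0,0,0,0,0],[0.03,0.15,0,0,0,0,0],[0,0,0,0,0,0,0],[0,0,0,0,0,0,0]]'
```

```text
time: 4.4
tool_pos: [0.5897, 0.0668, 0.0657]
ee_rot: [-3.142, 0.385, 2.963]
wrist_force: [-3.4, -0.9, 5.8]
width: 0.0118
finger_force: 30.0
time: 4.8
tool_pos: [0.5903, 0.0698, 0.0658]
ee_rot: [-3.141, 0.385, 2.963]
wrist_force: [-3.1, -0.4, 6.2]
width: 0.0115
finger_force: 30.0
```

```bash
python3 -m pendant '[[0.02,0.12,0,0,0,0,0],[0.02,0.12,0,0,0,0,0],[0,0,0,0,0,0,0],[0,0,0,0,0,0,0]]'; python3 -m pendant '[[0.02,0.12,0,0,0,0,0],[0,0,0,0,0,0,0],[0,0,0,0,0,0,0]]'
```

```text
time: 5.2
tool_pos: [0.5905, 0.0707, 0.0658]
ee_rot: [-3.138, 0.384, 2.963]
wrist_force: [-5.0, -3.8, 7.1]
width: 0.0118
finger_force: 30.0
time: 5.5
tool_pos: [0.5905, 0.0708, 0.0658]
ee_rot: [-3.136, 0.384, 2.964]
wrist_force: [-4.2, -8.4, 7.9]
width: 0.0118
finger_force: 30.0
```

```bash
python3 -m pendant '[[0,0,0,0,0,0,0.45],[0,0,0,0,0,0,0.45],[0,0,0,0,0,0,0.45],[-1.1,0.2,2.8,0,0,0,0.45],[-1.1,0.2,2.8,0,0,0,0.45],[-0.5,-3.5,3,0,0,0,0.45],[-0.5,-3.5,3,0,0,0,0.45],[-0.5,-3.5,3,0,0,0,0.45]]' && python3 -m pendant '[[-1.0,-3.74,0.6,0.49,2.71,0,0.45],[-1.0,-3.74,0.6,0.49,2.71,0,0.45],[-1.0,-3.74,0.6,0.49,2.71,0,0.45],[-1.0,-3.74,0.6,0.49,2.71,0,0.45],[-1.0,-3.74,0.6,0.49,2.71,0,0.45],[-1.0,-3.74,0.6,0.49,2.71,0,0.45],[-1.0,-3.74,0.6,0.49,2.71,0,0.45],[-1.0,-3.74,0.6,0.49,2.71,0,0.45]]' && python3 -m pendant '[[0,0,0,0,0,6,0.45],[0,0,0,0,0,0,0.45],[0,0,0,0,0,0,0.45]]'
python3 - <<'E'
from h import *
a={n:imaging.snapshot(n)[:,:,::-1] for n in("side","top")}
for n in a: cv2.imwrite(f"pics/{n}2.png",a[n])
f=lambda im,x,y,w,h,k:cv2.resize(im[y:y+h,x:x+w],None,fx=k,fy=k,interpolation=cv2.INTER_CUBIC)
m=np.vstack([np.hstack([f(a["side"],430,205,50,37,8),f(a["top"],285,190,50,37,8)]),np.hstack([f(a["side"],300,230,133,100,3),f(a["top"],385,180,133,100,3)])[:,:800]] if 0 else [np.hstack([f(a["side"],430,205,50,37,8),f(a["top"],285,190,50,37,8)]),np.hstack([f(a["side"],300,240,100,75,4),f(a["top"],385,195,100,75,4)])])
cv2.imwrite("pics/m4.png",m);print(m.shape)
E
```

```text
time: 6.3
tool_pos: [0.553, -0.0276, 0.2116]
ee_rot: [3.141, 0.383, 2.965]
wrist_force: [0.6, 0.6, 0.4]
width: 0.0424
finger_force: 0.0
time: 7.1
tool_pos: [0.4732, -0.3279, 0.2587]
ee_rot: [3.141, -0.003, 2.963]
wrist_force: [0.5, 0.7, 0.5]
width: 0.0425
finger_force: 0.0
time: 7.4
tool_pos: [0.4737, -0.3261, 0.2583]
ee_rot: [3.141, -0.002, 3.066]
wrist_force: [0.1, -0.3, -0.9]
width: 0.0426
finger_force: 0.0
(596, 800, 3)
```

View pics/m4.png

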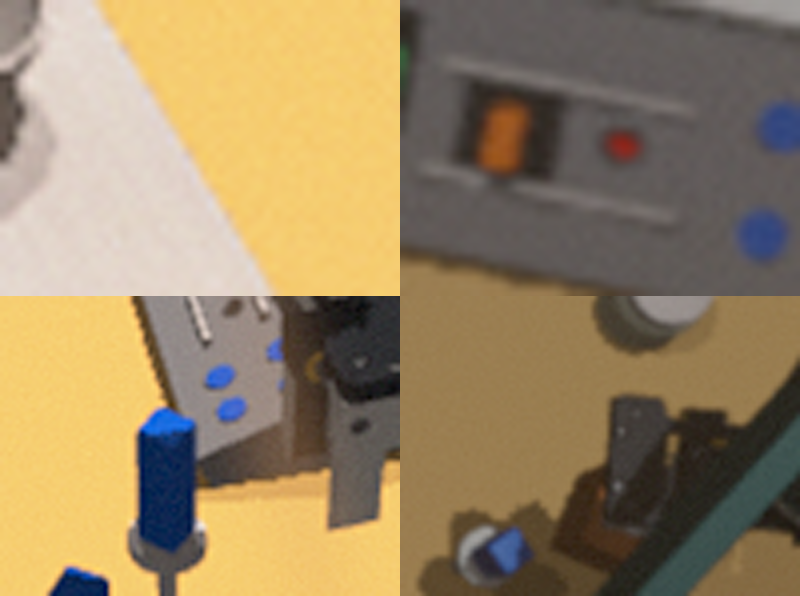

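Top view: shutter fin is now at (297.9,206.9), open, and the well with its red key shows at (312.3,207.8). In the side view the well is at about (358,242) and the near fingertip's end at about (382–395,297). Enlarging the side view for a precise well position and a calibration check.

Run:
```python
from h import *
a=cv2.imread("pics/side2.png")
f=lambda im,x,y,w,h,k:cv2.resize(im[y:y+h,x:x+w],None,fx=k,fy=k,interpolation=cv2.INTER_CUBIC)
cv2.imwrite("pics/m5.png",np.hstack([f(a,335,220,40,50,10),f(a,370,265,40,50,10)]))
R=Rot.from_euler('xyz',[3.141,-.002,3.066]);p=np.array([.4735,-.327,.2585])
for y in(-.0338,-.0213):
  for x in(-.008,.008):
    print(y,x,[((proj(n,p+R.apply([x,y,.011]))[0]-b+.5)*10-.5+[o,0]).round(0) for n,b,o in(("side",[370,265],400),)])
for s in [(358,242)]: print(tri(s,(312.3,207.8)),onz("side",s,.045),onz("top",(312.3,207.8),.045))
```

```text
-0.0338 -0.008 [array([641., 347.])]
-0.0338 0.008 [array([551., 368.])]
-0.0213 -0.008 [array([612., 297.])]
-0.0213 0.008 [array([523., 318.])]
(array([0.59054785, 0.03180684, 0.04121263]), np.float64(0.10802765427240502)) [0.58886075 0.02752186] [0.58960066 0.03181664]
```

View pics/m5.png

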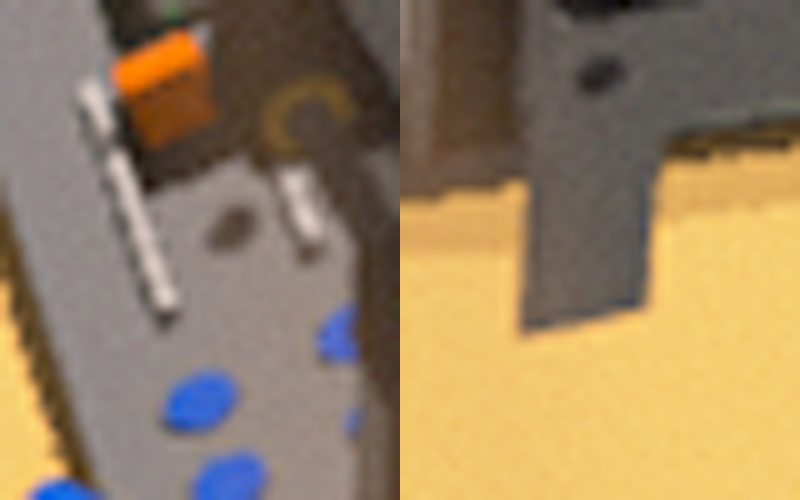

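The side crop shows the well at (357.8,242.4). Combined with the felt end stop, the well mouth is about (0.589,0.030,0.045). Now picking the pin.

```bash
python3 -m pendant '[[-0.1,-0.1,-3,0,0,0,0.45],[0,0,-4,0,0,0,0.45],[0,0,-3.5,0,0,0,0.45],[0,0,-2.55,0,0,0,0.45],[0,0,0,0,0,0,0.45],[0,0,0,0,0,0,0.45]]'; python3 -m pendant '[[0,0,0,0,0,0,0.1],[0,0,0,0,0,0,0.0],[0,0,0,0,0,0,0.0],[0,0,0,0,0,0,0.0],[0,0,0,0,0,0,0.0]]'
```

```text
time: 8.1
tool_pos: [0.4728, -0.3271, 0.1291]
ee_rot: [-3.142, -0.001, 3.068]
wrist_force: [0.6, 0.3, 1.0]
width: 0.0423
finger_force: 0.0
time: 8.6
tool_pos: [0.473, -0.3281, 0.1297]
ee_rot: [-3.14, 0.001, 3.067]
wrist_force: [0.6, 0.5, 3.7]
width: 0.0158
finger_force: 30.0
```

```bash
python3 -m pendant '[[0,0,2,0,0,0,0],[0,0,3,0,0,0,0],[0,0,4,0,0,0,0],[0,0,4,0,0,0,0]]' && python3 -m pendant '[[0.76,4.6,0,-0.49,-2.71,0,0],[0.76,4.6,0,-0.49,-2.71,0,0],[0.76,4.6,0,-0.49,-2.71,0,0],[0.76,4.6,0,-0.49,-2.71,0,0],[0.76,4.6,0,-0.49,-2.71,0,0],[0.76,4.6,0,-0.49,-2.71,0,0],[0.76,4.6,0,-0.49,-2.71,0,0],[0.76,4.6,0,-0.49,-2.71,0,0]]' && python3 -m pendant '[[0,0,-2.5,0,0,0,0],[0,0,-2.5,0,0,0,0],[0,0,-2.4,0,0,0,0],[0,0,0,0,0,0,0],[0,0,0,0,0,0,0],[0,0,0,0,0,0,0]]'
python3 - <<'E'
from h import *
a={};T=[];V=[]
for n in("side","top"):
    a[n]=imaging.snapshot(n)[:,:,::-1]; cv2.imwrite(f"pics/{n}3.png",a[n])
    o=robot.get_obs();T.append(o["tool_pos"]);V.append(Rot.from_euler('xyz',o["ee_rot"]).as_matrix()[:,2])
for i in range(4):
    imaging.snapshot("top");o=robot.get_obs();T.append(o["tool_pos"]);V.append(Rot.from_euler('xyz',o["ee_rot"]).as_matrix()[:,2])
print(np.round(T,4),np.mean(T,0),np.mean(V,0))
t=np.mean(T,0)+.1213*np.mean(V,0);print("tip",t,[proj(n,t) for n in a])
f=lambda im,x,y,w,h,k:cv2.resize(im[y:y+h,x:x+w],None,fx=k,fy=k,interpolation=cv2.INTER_CUBIC)
cv2.imwrite("pics/m6.png",np.hstack([f(a["side"],320,190,50,75,8),f(a["top"],285,180,50,75,8)]))
E
```

```text
time: 9.0
tool_pos: [0.4721, -0.3274, 0.2589]
ee_rot: [3.14, -0.003, 3.067]
wrist_force: [0.2, -1.1, -0.7]
width: 0.016
finger_force: 30.0
time: 9.8
tool_pos: [0.533, 0.0419, 0.2586]
ee_rot: [-3.1, 0.384, 3.075]
wrist_force: [1.1, 0.3, -0.6]
width: 0.0157
finger_force: 30.0
time: 10.4
tool_pos: [0.5343, 0.0401, 0.1866]
ee_rot: [-3.099, 0.384, 3.075]
wrist_force: [-0.3, -0.3, -0.3]
width: 0.016
finger_force: 30.0
[[0.5344 0.0401 0.1869]
 [0.5344 0.0401 0.1867]
 [0.5342 0.0401 0.1865]
 [0.5341 0.0401 0.1862]
 [0.5339 0.0401 0.1858]
 [0.5337 0.0401 0.1854]] [0.53410979 0.04010295 0.18624959] [ 0.37068733 -0.06686445 -0.92634737]
tip [0.57907416 0.03199229 0.07388365] [array([[353.7542127 , 232.69221213]]), array([[311.96008206, 209.82271961]])]
```

View pics/m6.png

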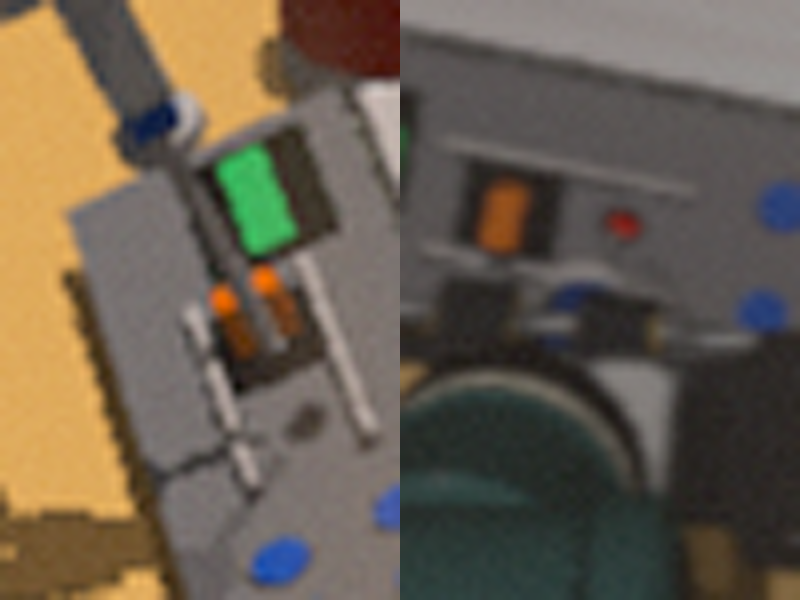

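In the side crop the pin tip is at (354.4,232.6), against (353.8,232.7) predicted, so the side camera agrees with the arm. The well is at (357.9,242.0). Solving for the well relative to the tip.

Run:
```python
from h import *
Rm=Rc(-.178).as_matrix();cy=Rm[:,1];n=Rm[:,2]
A=np.array([.5905,.0708,.0658])-.04*cy
t=np.array([.5791,.0320,.0739])
for du in([0,0],[.6,-.1]):
  for s in((357.9,242.0),(357.8,242.4)):
    s=np.array(s)-du
    r=least_squares(lambda X:np.r_[proj("side",X)[0]-s,((X-A)@cy)*1e4],[.59,.03,.045]).x
    print("W",r.round(4), "tip->W along console axes mm",(1e3*Rm.T@(r-t)).round(1), "z fixed:",onz("side",s,.045).round(4))
print("t rel A along y",(t-A)@cy*1e3, proj("side",[.5893,.0303,.045]),proj("top",[.5893,.0303,.045]), "W guess",(1e3*Rm.T@(np.array([.5893,.0303,.045])-t)).round(1))
```

```text
W [0.5898 0.0303 0.0426] tip->W along console axes mm [ -1.6   0.2 -33.1] z fixed: [0.5886 0.0276]
W [0.5896 0.0303 0.0414] tip->W along console axes mm [ -2.3   0.2 -34.1] z fixed: [0.5878 0.0263]
W [0.5883 0.0305 0.0426] tip->W along console axes mm [ -3.1   0.2 -32.5] z fixed: [0.5871 0.0278]
W [0.5881 0.0306 0.0413] tip->W along console axes mm [ -3.7   0.2 -33.6] z fixed: [0.5863 0.0265]
t rel A along y -0.20545305351039 [[357.70879753 241.30339257]] [[312.83259272 207.91473888]] W guess [ -1.2   0.1 -30.7]
```

```bash
python3 -m pendant '[[-0.11,0.02,-0.045,0,0,0,0],[0.25,-0.045,-0.63,0,0,0,0],[0.25,-0.045,-0.63,0,0,0,0],[0.25,-0.045,-0.63,0,0,0,0],[0.18,-0.03,-0.46,0,0,0,0],[0,0,0,0,0,0,0],[0,0,0,0,0,0,0]]'; python3 -m pendant '[[0.07,-0.013,-0.185,0,0,0,0],[0.07,-0.013,-0.185,0,0,0,0],[0.07,-0.013,-0.185,0,0,0,0],[0,0,0,0,0,0,0],[0,0,0,0,0,0,0]]'
python3 - <<'E'
from h import *
n=Rc(-.178).as_matrix();o=robot.get_obs()
V=Rot.from_euler('xyz',o["ee_rot"]).as_matrix()[:,2];t=o["tool_pos"]+.1213*V
print(t,(1e3*n.T@(t-[.5893,.0303,.045])).round(1),o["wrist_force"]@n)
E
```

```text
time: 11.4
tool_pos: [0.5415, 0.0389, 0.1603]
ee_rot: [-3.099, 0.381, 3.076]
wrist_force: [-0.2, 0.1, -0.1]
width: 0.0156
finger_force: 30.0
time: 11.9
tool_pos: [0.5436, 0.0384, 0.1551]
ee_rot: [-3.099, 0.381, 3.076]
wrist_force: [-0.3, -0.2, -0.9]
width: 0.0157
finger_force: 30.0
[0.58832297 0.03034368 0.0425778 ] [-1.8 -0.1 -1.9] [-0.52931082 -0.27495872 -0.73257316]
```

```bash
cat > st.py <<'E'
from h import *
n=Rc(-.178).as_matrix();o=robot.get_obs()
V=Rot.from_euler('xyz',o["ee_rot"]).as_matrix()[:,2];t=o["tool_pos"]+.1213*V
print("tip",(1e3*n.T@(t-[.5893,.0303,.045])).round(1),"F",(o["wrist_force"]@n).round(1),"V",(n.T@V).round(3))
E
python3 -m pendant '[[0.07,-0.013,-0.185,0,0,0,0],[0.07,-0.013,-0.185,0,0,0,0],[0,0,0,0,0,0,0],[0,0,0,0,0,0,0]]'>/dev/null;python3 st.py; python3 -m pendant '[[0.07,-0.013,-0.185,0,0,0,0],[0,0,0,0,0,0,0],[0,0,0,0,0,0,0]]'>/dev/null;python3 st.py
```

```text
tip [-2.  -0.1 -5.9] F [-0.7  0.6 -0.3] V [-0.001 -0.001 -1.   ]
tip [-2.  -0.1 -7.9] F [ 0.1 -0.3 -0.1] V [-0.    -0.001 -1.   ]
```

```bash
python3 -m pendant '[[0.07,-0.013,-0.185,0,0,0,0],[0,0,0,0,0,0,0],[0,0,0,0,0,0,0]]'>/dev/null;python3 st.py; python3 -m pendant '[[0.07,-0.013,-0.185,0,0,0,0],[0,0,0,0,0,0,0],[0,0,0,0,0,0,0]]'>/dev/null;python3 st.py
```

```text
tip [-2.  -0.1 -9.9] F [-1.4  0.7 -0.3] V [-0.    -0.001 -1.   ]
tip [ -2.1  -0.1 -11.9] F [-0.2 -0.3  0. ] V [-0.001 -0.001 -1.   ]
```

```bash
python3 -m pendant '[[0.055,-0.01,-0.14,0,0,0,0],[0,0,0,0,0,0,0],[0,0,0,0,0,0,0]]'>/dev/null;python3 st.py; python3 -m pendant '[[0.055,-0.01,-0.14,0,0,0,0],[0,0,0,0,0,0,0],[0,0,0,0,0,0,0]]'>/dev/null;python3 st.py
```

```text
tip [ -2.   -0.1 -13.4] F [-1.2  1.2 -1. ] V [-0.    -0.001 -1.   ]
tip [ -1.8  -0.1 -14.7] F [-1.2 -0.7  0.8] V [ 0. -0. -1.]
```

```bash
python3 -m pendant '[[0.055,-0.01,-0.14,0,0,0,0],[0,0,0,0,0,0,0],[0,0,0,0,0,0,0]]'>/dev/null;python3 st.py; python3 -m pendant '[[0.055,-0.01,-0.14,0,0,0,0],[0,0,0,0,0,0,0],[0,0,0,0,0,0,0]]'>/dev/null;python3 st.py
```

```text
tip [ -1.7  -0.1 -16.1] F [0.5 0.3 2. ] V [ 0. -0. -1.]
tip [ -1.7  -0.1 -17.6] F [-0.9 -0.6  2.8] V [ 0. -0. -1.]
```

```bash
python3 -m pendant '[[0.055,-0.01,-0.14,0,0,0,0],[0.055,-0.01,-0.14,0,0,0,0],[0,0,0,0,0,0,0],[0,0,0,0,0,0,0]]'>/dev/null;python3 st.py; python3 -m pendant '[[0.037,-0.007,-0.093,0,0,0,0],[0,0,0,0,0,0,0],[0,0,0,0,0,0,0]]'>/dev/null;python3 st.py
```

```text
tip [ -1.6  -0.1 -20.5] F [ 0.7 -0.2  5.3] V [ 0. -0. -1.]
tip [ -1.6  -0.1 -21.5] F [-0.5  0.8  6.2] V [ 0. -0. -1.]
```

```bash
python3 -m pendant '[[0.022,-0.004,-0.056,0,0,0,0],[0,0,0,0,0,0,0],[0,0,0,0,0,0,0],[0,0,0,0,0,0,0],[0,0,0,0,0,0,0],[0,0,0,0,0,0,0],[0,0,0,0,0,0,0],[0,0,0,0,0,0,0]]'>/dev/null;python3 st.py; python3 -m pendant '[[0,0,0,0,0,0,0],[0,0,0,0,0,0,0],[0,0,0,0,0,0,0],[0,0,0,0,0,0,0],[0,0,0,0,0,0,0],[0,0,0,0,0,0,0],[0,0,0,0,0,0,0]]';python3 st.py
```

```text
tip [ -1.6  -0.1 -22.1] F [-0.5 -0.4  6.6] V [ 0. -0. -1.]
time: 16.6
tool_pos: [0.5512, 0.0371, 0.1364]
ee_rot: [-3.099, 0.382, 3.076]
wrist_force: [-3.2, 0.7, 5.9]
width: 0.0161
finger_force: 30.0
tip [ -1.6  -0.1 -22.1] F [-0.9  0.1  6.7] V [ 0. -0. -1.]
```

```bash
python3 -m pendant '[[-0.37,0.066,0.93,0,0,0,0],[-0.37,0.066,0.93,0,0,0,0],[-0.37,0.066,0.93,0,0,0,0],[-0.37,0.066,0.93,0,0,0,0],[-0.37,0.066,0.93,0,0,0,0],[0,0,3.9,0,0,0,0],[0,0,3.9,0,0,0,0]]' >/dev/null && python3 -m pendant '[[-0.75,-4.6,0,0.49,2.71,0,0],[-0.75,-4.6,0,0.49,2.71,0,0],[-0.75,-4.6,0,0.49,2.71,0,0],[-0.75,-4.6,0,0.49,2.71,0,0],[-0.75,-4.6,0,0.49,2.71,0,0],[-0.75,-4.6,0,0.49,2.71,0,0],[-0.75,-4.6,0,0.49,2.71,0,0],[-0.75,-4.6,0,0.49,2.71,0,0]]' >/dev/null && python3 -m pendant '[[0,0,0,0,0,0,0],[0,0,0,0,0,0,0],[0,0,0,0,0,0,0],[0,0,0,0,0,0,0]]'
python3 - <<'E'
from h import *
a={};T=[]
for k in range(4): 
    for n in("side","top"): a[n]=imaging.snapshot(n)[:,:,::-1]
    o=robot.get_obs();T.append(np.r_[o["tool_pos"],o["ee_rot"]])
print(np.round(T,4)); R=Rot.from_euler('xyz',T[-1][3:]);t=T[-1][:3]+R.apply([0,0,.1213]);print("tip",t,[proj(n,t) for n in a])
cv2.imwrite("pics/side4.png",a["side"]);cv2.imwrite("pics/top4.png",a["top"])
f=lambda im,x,y,w,h,k:cv2.resize(im[y:y+h,x:x+w],None,fx=k,fy=k,interpolation=cv2.INTER_CUBIC)
cv2.imwrite("pics/m7.png",f(a["side"],345,270,75,100,6))
E
```

```text
time: 18.5
tool_pos: [0.4728, -0.3262, 0.2614]
ee_rot: [-3.141, 0.001, 3.069]
wrist_force: [-0.4, 0.3, -0.4]
width: 0.0161
finger_force: 30.0
[[ 4.7280e-01 -3.2630e-01  2.6140e-01 -3.1407e+00  5.0000e-04  3.0693e+00]
 [ 4.7270e-01 -3.2660e-01  2.6110e-01 -3.1409e+00  1.0000e-04  3.0688e+00]
 [ 4.7260e-01 -3.2700e-01  2.6080e-01 -3.1411e+00 -4.0000e-04  3.0683e+00]
 [ 4.7260e-01 -3.2730e-01  2.6060e-01 -3.1414e+00 -6.0000e-04  3.0678e+00]]
tip [ 0.47248613 -0.3273003   0.13932173] [array([[378.78338101, 330.08869366]]), array([[447.90366527, 248.7954545 ]])]
```

View pics/m7.png

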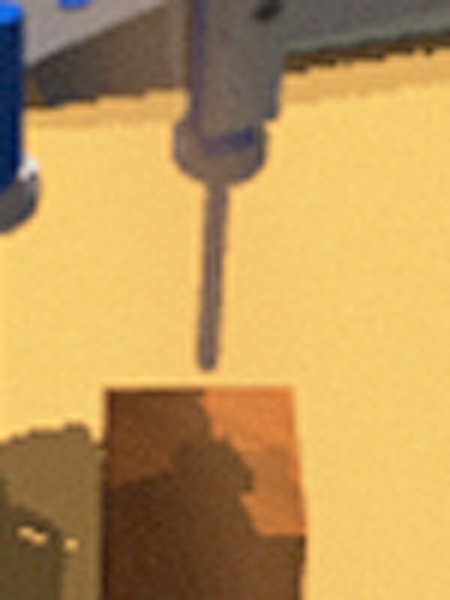

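The pin hangs vertically over the stand, its tip at side (378.9,330.9), about as predicted. Lowering at the pick-up position.

```bash
python3 -m pendant '[[0.03,0,-2,0,0,0,0],[0,0,-2,0,0,0,0],[0,0,-1.5,0,0,0,0],[0,0,0,0,0,0,0]]'; python3 -m pendant '[[0,0,-2,0,0,0,0],[0,0,-2,0,0,0,0],[0,0,-2,0,0,0,0],[0,0,-0.9,0,0,0,0],[0,0,0,0,0,0,0],[0,0,0,0,0,0,0]]'; python3 -m pendant '[[0,0,-0.3,0,0,0,0],[0,0,-0.15,0,0,0,0],[0,0,0,0,0,0,0],[0,0,0,0,0,0,0]]'
```

```text
time: 19.3
tool_pos: [0.4717, -0.3267, 0.2023]
ee_rot: [3.138, -0.005, 3.067]
wrist_force: [0.7, 0.1, -0.6]
width: 0.0154
finger_force: 30.0
time: 19.9
tool_pos: [0.4733, -0.328, 0.1376]
ee_rot: [-3.141, 0.001, 3.067]
wrist_force: [0.2, -0.6, -0.3]
width: 0.0157
finger_force: 30.0
time: 20.3
tool_pos: [0.4729, -0.3276, 0.1322]
ee_rot: [-3.141, -0.001, 3.067]
wrist_force: [-0.5, -0.7, -0.8]
width: 0.0159
finger_force: 30.0
```

```bash
python3 -m pendant '[[0,0,-0.15,0,0,0,0],[0,0,0,0,0,0,0],[0,0,0,0,0,0,0]]'; python3 -m pendant '[[0,0,-0.12,0,0,0,0],[0,0,0,0,0,0,0],[0,0,0,0,0,0,0]]'
```

```text
time: 20.6
tool_pos: [0.4728, -0.3276, 0.1303]
ee_rot: [3.142, -0.001, 3.067]
wrist_force: [0.6, 0.7, -0.8]
width: 0.0162
finger_force: 30.0
time: 20.9
tool_pos: [0.473, -0.3277, 0.1298]
ee_rot: [-3.141, -0.0, 3.067]
wrist_force: [-0.4, -0.0, 1.9]
width: 0.0162
finger_force: 30.0
```

```bash
python3 -m pendant '[[0,0,0,0,0,0,0.3],[0,0,0,0,0,0,0.45],[0,0,0,0,0,0,0.45],[0,0,0,0,0,0,0.45],[0,0,2,0,0,0,0.45],[0,0,3.5,0,0,0,0.45],[0,0,4,0,0,0,0.45],[0,0,3.5,0,0,-6,0.45]]' && python3 -m pendant '[[1.19,4.7,0,-0.49,-2.71,0,0.45],[1.19,4.7,0,-0.49,-2.71,0,0.45],[1.19,4.7,0,-0.49,-2.71,0,0.45],[1.19,4.7,0,-0.49,-2.71,0,0.45],[1.19,4.7,0,-0.49,-2.71,0,0.45],[1.19,4.7,0,-0.49,-2.71,0,0.45],[1.19,4.7,0,-0.49,-2.71,0,0.45],[1.17,4.7,0,-0.49,-2.71,0,0.45]]' && python3 -m pendant '[[0,2.7,-3,0,0,0,0.45],[0,0,-4,0,0,0,0.45],[0,0,-4,0,0,0,0.45],[0,0,-2.9,0,0,0,0.45],[0,0,0,0,0,0,0.45],[0,0,0,0,0,0,0.45],[0,0,0,0,0,0,0.45],[0,0,0,0,0,0,0.45]]'
python3 - <<'E'
from h import *
a={n:imaging.snapshot(n)[:,:,::-1] for n in("side","top")}
f=lambda im,x,y,w,h,k:cv2.resize(im[y:y+h,x:x+w],None,fx=k,fy=k,interpolation=cv2.INTER_CUBIC)
for n in a: cv2.imwrite(f"pics/{n}5.png",a[n])
cv2.imwrite("pics/m8.png",np.hstack([f(a["side"],300,170,130,195,3),f(a["top"],400,180,130,195,3)]))
E
```

```text
time: 21.7
tool_pos: [0.4728, -0.3276, 0.2609]
ee_rot: [-3.141, -0.0, 2.96]
wrist_force: [-0.0, -0.9, 0.6]
width: 0.0422
finger_force: 0.0
time: 22.5
tool_pos: [0.5679, 0.0503, 0.2597]
ee_rot: [3.141, 0.387, 2.962]
wrist_force: [0.7, -0.3, -1.0]
width: 0.0425
finger_force: 0.0
time: 23.3
tool_pos: [0.5695, 0.0754, 0.1234]
ee_rot: [3.14, 0.389, 2.962]
wrist_force: [-0.1, 0.0, 0.4]
width: 0.0422
finger_force: 0.0
```

View pics/m8.png

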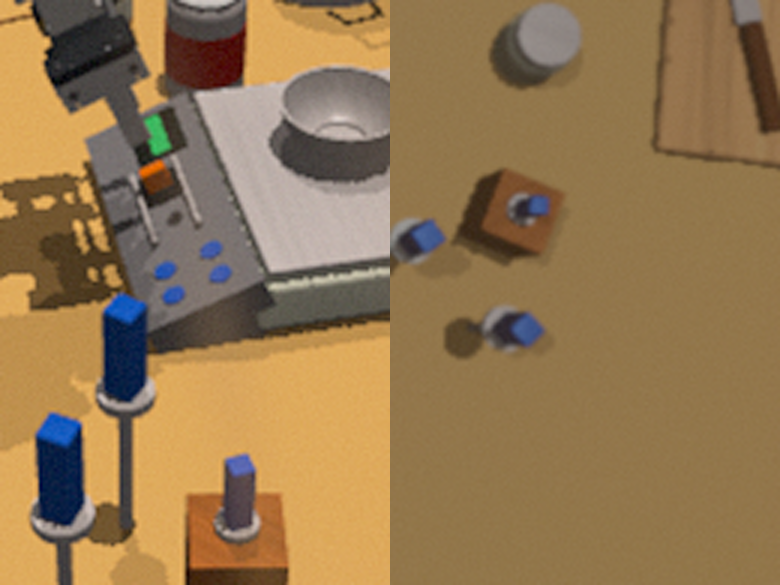

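The pin hangs upright on its collar again at side (379,330) and top (447,248); the others are unmoved. Gripping the fin and closing the shutter.

```bash
python3 -m pendant '[[0.54,-0.1,-1.42,0,0,0,0.45],[0.54,-0.1,-1.42,0,0,0,0.45],[0.54,-0.1,-1.42,0,0,0,0.45],[0.53,-0.1,-1.35,0,0,0,0.45],[0,0,0,0,0,0,0.45],[0,0,0,0,0,0,0.45]]'; python3 -m pendant '[[0,0,0,0,0,0,0.1],[0,0,0,0,0,0,0.0],[0,0,0,0,0,0,0.0],[0,0,0,0,0,0,0.0],[0,0,0,0,0,0,0.0]]'; python3 -m pendant '[[-0.09,-0.49,0,0,0,0,0],[-0.16,-0.885,0,0,0,0,0],[-0.16,-0.885,0,0,0,0,0],[-0.16,-0.885,0,0,0,0,0],[-0.09,-0.49,0,0,0,0,0],[0,0,0,0,0,0,0],[0,0,0,0,0,0,0]]'
```

```text
time: 24.0
tool_pos: [0.5894, 0.0714, 0.0642]
ee_rot: [-3.142, 0.384, 2.963]
wrist_force: [0.3, 1.0, -0.3]
width: 0.0423
finger_force: 0.0
time: 24.5
tool_pos: [0.5894, 0.0708, 0.0646]
ee_rot: [-3.14, 0.384, 2.963]
wrist_force: [-1.2, -2.3, 2.1]
width: 0.0118
finger_force: 30.0
time: 25.2
tool_pos: [0.5825, 0.0334, 0.0646]
ee_rot: [-3.14, 0.384, 2.962]
wrist_force: [-5.0, -0.9, 5.1]
width: 0.0117
finger_force: 30.0
```

```bash
python3 -m pendant '[[-0.02,-0.12,0,0,0,0,0],[-0.02,-0.12,0,0,0,0,0],[0,0,0,0,0,0,0],[0,0,0,0,0,0,0]]'; python3 -m pendant '[[-0.02,-0.12,0,0,0,0,0],[0,0,0,0,0,0,0],[0,0,0,0,0,0,0]]';python3 -m pendant '[[-0.02,-0.12,0,0,0,0,0],[0,0,0,0,0,0,0],[0,0,0,0,0,0,0]]'
```

```text
time: 25.6
tool_pos: [0.5821, 0.0319, 0.0646]
ee_rot: [-3.141, 0.384, 2.962]
wrist_force: [-3.7, 1.1, 5.2]
width: 0.0117
finger_force: 30.0
time: 25.9
tool_pos: [0.5821, 0.0314, 0.0646]
ee_rot: [3.14, 0.384, 2.962]
wrist_force: [-4.0, 3.0, 4.7]
width: 0.0118
finger_force: 30.0
time: 26.2
tool_pos: [0.582, 0.0313, 0.0646]
ee_rot: [3.138, 0.384, 2.961]
wrist_force: [-2.7, 6.1, 5.1]
width: 0.0117
finger_force: 30.0
```

```bash
python3 -m pendant '[[0,0,0,0,0,0,0.45],[0,0,0,0,0,0,0.45],[0,0,0,0,0,0,0.45],[-1.1,0.2,2.8,0,0,0,0.45],[-1.1,0.2,2.8,0,0,0,0.45],[-3,0,3,0,0,0,0.45],[-3,0,3,0,0,0,0.45],[-3,0,3,0,0,0,0.45]]' && python3 -m pendant '[[-2,4,1,0,0,0,0.45],[-2,4,1,0,0,0,0.45],[-2,4,0,0,0,0,0.45],[-2,4,0,0,0,0,0.45],[0,0,0,0,0,0,0.45],[0,0,0,0,0,0,0.45]]'
python3 - <<'E'
from h import *
a={n:imaging.snapshot(n)[:,:,::-1] for n in("side","top")}
f=lambda im,x,y,w,h,k:cv2.resize(im[y:y+h,x:x+w],None,fx=k,fy=k,interpolation=cv2.INTER_CUBIC)
for n in a: cv2.imwrite(f"pics/{n}6.png",a[n])
cv2.imwrite("pics/m9.png",np.hstack([f(a["side"],320,190,66,66,6),f(a["top"],280,175,66,66,6)]))
b=cv2.imread("pics/top0.png").astype(int);d=np.abs(a["top"].astype(int)-b).sum(2)
x,y,w,h=cv2.boundingRect((d[60:330,160:560]>120).astype(np.uint8));print(x+160,y+60,w,h)
E
```

```text
time: 27.0
tool_pos: [0.4686, 0.0337, 0.2107]
ee_rot: [-3.141, 0.383, 2.962]
wrist_force: [0.7, 0.5, 0.6]
width: 0.0425
finger_force: 0.0
time: 27.6
tool_pos: [0.3895, 0.1949, 0.2298]
ee_rot: [-3.14, 0.384, 2.966]
wrist_force: [0.1, -0.6, 0.2]
width: 0.042
finger_force: 0.0
176 271 100 59
```

View pics/m9.png

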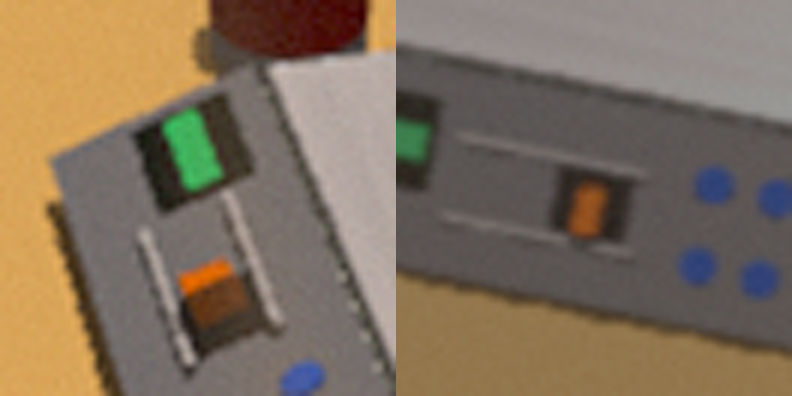

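The shutter is fully closed (fin at top (312,210)), the well is covered, and nothing changed in the top view apart from the arm's own area.

```bash
python3 -c "
from bench import robot
print(robot.close_job())"
```

```text
the job is handed in; nothing more can be done
None
```

I finished the reset and handed it in at about 28 s: shutter slid open, key pressed to about 6.6 mm by spring force (6.6 N) and held for about 1.5 s, pin hung back upright on its collar, shutter slid to its closed stop, and the top view showed nothing else moved.

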